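# Switch off the slide-drying hotplate and check it with the surface thermometer

### The job

Switch the slide-drying hotplate off by turning its lever knob anticlockwise (seen from above) all the way to its stop. Then take the T-handled surface thermometer from its cradle, aim its sprung tip square onto the middle of the dark metal block in the sloping plate, press gently until the tip is about half way in, and hold it still there for two seconds. Lay the thermometer back in its cradle, tip hanging down, and leave the dishes, bottle, beaker and jar where they are.

Things in the scene. Friction and masses are not known exactly. Their poses are not given: they have to be found in the camera images.
- hotplate: White slide-drying hotplate, fixed to the bench, 310 mm deep (x), 200 mm wide (y). Origin: on the bench under its rear housing. Own +x points to its high back, -x to its low front (roughly towards the robot). A control box 45 mm high, 150 mm wide spans own x -210 to -55 mm; behind it the sloping plate rises from 50 to 140 mm.
- plate: Sloping aluminium plate of the hotplate, 170 (own x, up the slope) x 200 mm (own y), sloped 32 degrees. Origin: centre of its upper face, 95 mm above the bench; own z: outward normal, up and to the front. In its middle is a dark steel block 66 x 66 mm, its flat face parallel to the plate and 2 to 18 mm proud of it: this differs from run to run and is not reported.
- control_axis (a point): Point on the vertical axis of the hotplate's black lever knob, at the mid-height of its lever (69 mm above the bench), on top of the control box (own x -135 mm, y 0 of the hotplate).
- heat_control (a joint): Angle of the lever knob, rad: 0 = off, at the anticlockwise stop; grows clockwise (from above) to 2.2. Stays where left (friction 0.12 N m). The lever is a bar 14 mm wide, from 55 to 83 mm above the bench, reaching 65 mm out from the axis (and 20 mm behind it). From above, its long arm points at (240 degrees - joint value), counted anticlockwise from the hotplate's own +x.
- cradle: Grey cradle fixed to the bench, base 150 x 80 mm, two uprights at own x = +-48 mm (16 mm thick, 48 mm wide), each with a flat seat 115 mm above the bench between two cheeks 12 mm high and 36 mm apart. Origin: under its centre on the bench; the thermometer's handle lies along its own x.
- probe: T-handled thermometer, loose, about 0.24 kg. Handle: grey bar 130 (own x) x 28 (y) x 30 mm (z); origin at the bar's centre: grip here across y. A white display pod rises 14 mm above the bar from own x -65 to -29 mm. A steel stem, 20 mm thick, goes down (-z) from the bar's middle to the sprung tip, 95 mm below the origin. Starts in the cradle, origin 130 mm above the bench.
- probe_tip (a point): Centre of the end face of the thermometer's tip when it is fully out: 95 mm below the handle's centre (own -z). The tip is a flat steel disc of 24 mm diameter, sprung: it can be pushed 12 mm into the stem along own z, starts to give at 1.8 N, is half way in at 4.5 N and fully in at 7.2 N (further pressing is rigid). How far it is in is not reported.
- dish_a: Closed Petri dish, 90 mm across, 17 mm high; origin under its centre. Leave alone.
- dish_b: Closed Petri dish, 90 mm across, 17 mm high; origin under its centre. Leave alone.
- dish_c: Closed Petri dish, 90 mm across, 17 mm high; origin under its centre. Leave alone.
- bottle: Amber bottle, 66 mm across, 150 mm high; origin under its centre. Leave alone.
- beaker: Glass beaker, 70 mm across, 95 mm high; origin under its centre. Leave alone.
- jar: White jar, 70 mm across, 90 mm high; origin under its centre. Leave alone.
Things that resemble listed ones, but are neither listed nor needed, are in the scene too. There is more than one size of the probe; the job needs the smaller.

How it is judged:
On the way, in this order (a step that is already met when the one before it is completed fails the run):
1. the lever knob is fully anticlockwise, at its stop (within 0.06 rad) (value of joint heat_control below 0.06 rad), for 0.2 s.
2. the thermometer's tip is pressed on the middle of the dark block (within 15 mm either way), square to it within 0.17 rad, pressed with 2.4 to 7 N (tip part way in), and held still for 1.5 s (x of probe_tip in the frame of plate between -0.015 and 0.015 m and y of probe_tip in the frame of plate between -0.015 and 0.015 m and angle between the z axis of probe and the z axis of plate, either way round below 0.17 rad and contact force between probe and plate between 2.4 and 7 N and linear speed of probe below 0.015 m/s and value of joint heat_control below 0.06 rad), for 1.5 s.
At the end, for the whole second after the job is handed in: Lever knob within 0.06 rad of its stop; thermometer released, at rest on both cradle seats (handle centre within 15 mm along, 8 mm across, 6 mm in height; upright within 0.1 rad, along the cradle within 0.2 rad, either way round); dishes, bottle, beaker, jar moved under 30 mm (value of joint heat_control below 0.06 rad and x of probe in the frame of cradle between -0.015 and 0.015 m and y of probe in the frame of cradle between -0.008 and 0.008 m and z of probe in the frame of cradle between 0.124 and 0.136 m and angle between probe's own z axis and vertical below 0.1 rad and angle between the x axis of probe and the x axis of cradle, either way round below 0.2 rad and linear speed of probe below 0.02 m/s and distance of each of dish_a, dish_b, dish_c, bottle, beaker, jar from where it was at the start of the episode below 0.03 m); the robot touches nothing.
It fails at once if the thermometer pressed on the plate or its block with more than 25 N (contact force between probe and plate above 25 N).
It fails at once if a dish, the bottle, the beaker or the jar knocked away by more than 50 mm (distance of any of dish_a, dish_b, dish_c, bottle, beaker, jar from where it was at the start of the episode above 0.05 m).
It also fails if it takes over 72 s, if anything falls off the work surface, if the arm or the gripper's body presses on something with over 40 N, if the wrist force passes 120 N, or if a joint passes its speed limit or range.

### The arm

A 6-joint arm with a two-finger parallel gripper is mounted at the origin on the work surface. World frame = base frame: x ahead of the robot, y to its left, z up, the work surface at z = 0. Lengths are in m, angles in rad, forces in N, time in s.
With the tool pointing down it reaches from about 0.35 to 0.775 m from the base axis. Payload 7.3 kg.
Tool frame: the origin (TCP) lies at the very end of the fingers, on their centre line; the grasp point (between the pads) lies manip.tcp_to_grasp behind it (manip.tcp_to_grasp is the distance from the TCP to the grasp point, in m); z points along the fingers, y is the line along which they close (so a half turn about z gives the same grasp; the last joint's range is limited). The gripper opens to 92 mm and grips with 3 to 60 N. Pads are 19 mm wide; open, the fingers measure 130 mm over their backs; the gripper's body (75 mm by 190 mm) begins 47 mm behind the grasp point.
Start: joints at [1.076, 0.342, 1.524, -0, 1.275, -0.146], TCP at [0.179, 0.493, 0.227] pointing down, gripper open.
Joint ranges: [-2.53, 2.53], [-0.77, 2.02], [0.04, 2.7], [-1, 4.14], [0.28, 2.66], [-3.11, 3.11]. Speed limits (rad/s): [2.57, 2.57, 3.14, 3.14, 3.14, 3.14].

### API

Orientations are given as a unit quaternion [w, x, y, z].
In Python, from workcell import manip, capture, calibration, find_in, regions_of, mark_of gives the robot as it stands.
- The arm moves only by the shell command python3 -m jog 'ROWS' [OPENING]. ROWS is JSON, one flat list of numbers, 4 for each row, row after row: the shift along the world's x, y, z normalised to -1 to 1, where 1 is 250 mm, then the turn about the world's z normalised to -1 to 1, where 1 is pi rad. A call has 1 to 12 rows; each row is the pose to reach, as a shift and turn from the pose commanded when the call began, turning the shorter way round; what a row does not reach only later rows make up. A row lasts 1/10 s, in which the tool goes at most 50 mm and 8.59 degrees, less where a joint would pass 70% of its speed; a pose out of reach is approached as far as the arm can. A call with a number of a shift or a turn outside -1 to 1 is refused whole. A call with a gripper value outside its range is refused whole. OPENING is the opening, from 0 (shut) to 1 (fully open), set as the call begins (- or left out, the last holds). The fingers move at their own pace and stop on an object; the grip force is fixed at half the most. Time passes only in rows, so rows that repeat a pose let the fingers close. It gives the time, the measured TCP pose, the force, the opening and the grip force at its end, in the units of the state.
- manip.sense(): the state, without advancing time (a new reading comes with each control period).
- capture(name): name is "scene" or "side" or "wrist"; returns the picture (420x560x3 uint8, red, green, blue); there is no depth.
- calibration(name): a dict with "camera_matrix" (3x3 intrinsics, pixels), "dist_coeffs" ([k1, k2, p1, p2, k3] as OpenCV has them; the pictures are not rectified), "R" (3x3) and "t" (3): a world point X has camera coordinates R X + t; the wrist camera has in their place "tool_from_camera" (4x4, takes a point from camera to tool coordinates, whose origin is the TCP and whose axes are the flange's). Camera axes: x right, y down, z forward; pixel columns grow to the right and rows downward; lengths in m; the calibration is good to about 2 mm. A picture is of the moment at which its call begins: read the wrist's pose just before it. calibration takes no time and is no camera call.
- manip.close_job(): hands the job in; it is judged then, once.
Trained networks look in the newest picture that a camera, given by its name, has taken for a name from the list of things; names that differ only in an ending like _2 or _b are one class to them, and where a whole thing is asked for, a point or a joint stands for the part that bears it (a point fixed in the world has none). Each returns a list of dicts, best first, with "p" (0 to 1); they miss things now and then, are a little off and sometimes report something else, mostly with a low value. They report only what shows in the picture. A call takes as long as a camera call. They do not tell look-alikes from the thing itself.
- find_in(camera, label): "rect" ([left, top, right, bottom] in pixels, round what is visible of it).
- regions_of(camera, label): "pixels" (420x560 bool, what is visible of it) and "rect" ([left, top, right, bottom] in pixels, round what is visible of it).
- mark_of(camera, label): "xy" ([column, row] in pixels: a listed point, or the origin of a listed thing).
The state is a dict: "t": time; "q": joint angles; "joint_vel": joint speeds; "tau": joint torques, N m; "eef_pos": TCP position; "tcp_rot": TCP orientation; "force": force on the tool from outside, world axes, zero at the start; "torque": the same for the moment, N m; "finger_gap": opening from 0.0 (shut) to 1.0 (fully open); "gripper_force": force on a finger pad.
Only numpy, scipy, OpenCV 4.12 (cv2) and the standard library are available. Lean on these libraries where they do the work, as an engineer would, in place of code of your own. Each camera call takes 0.05 s, during which the arm holds its last target. There are 200 camera calls.

## Working session

There is one attempt and no reset: what is moved stays moved. The work goes in short steps, Python scripts to look and compute and a shell command to move; the robot and the scene stay as the last step left them, time stands still between calls to the robot, and variables do not carry over. Pictures are saved under pics/ and viewed, at most 10 in all, crops included, and the job is handed in when it is done.

```bash
ls; mkdir -p pics; python3 - <<'E'
from workcell import manip, capture, calibration
import cv2,numpy as np
s=manip.sense();print({k:np.round(v,3).tolist() for k,v in s.items()}, manip.tcp_to_grasp)
for n in("scene","side"):
    cv2.imwrite(f"pics/{n}0.png",capture(n)[:,:,::-1]); c=calibration(n); R=np.array(c["R"]);print(n,-R.T@np.array(c["t"]),R[2])
print(calibration("wrist")["tool_from_camera"])
E
```

```text
pics
{'t': 0.0, 'q': [1.076, 0.343, 1.525, -0.0, 1.275, -0.146], 'joint_vel': [0.0, -0.001, -0.0, 0.0, 0.001, 0.0], 'tau': [0.003, -43.125, -24.422, 0.072, 0.056, -0.0], 'eef_pos': [0.179, 0.493, 0.226], 'tcp_rot': [-0.0, 0.174, 0.985, -0.001], 'force': [0.739, 0.636, -0.677], 'torque': [0.014, 0.009, 0.037], 'gripper_force': 0.0, 'finger_gap': 1.001} 0.0188
scene [1.04961958 0.84448787 1.14208302] [-0.34734781 -0.59591265 -0.72404255]
side [-0.2073865  -1.05977307  0.92794097] [ 0.48790829  0.6970423  -0.52543081]
[[-1.01533153e-03 -9.54602151e-01 -2.97882027e-01  8.13342884e-02]
 [ 9.99999398e-01 -1.09327854e-03  9.50548545e-05 -1.32473269e-03]
 [-4.16407596e-04 -2.97881751e-01  9.54602687e-01 -1.58572650e-01]
 [ 0.00000000e+00  0.00000000e+00  0.00000000e+00  1.00000000e+00]]
```

View pics/scene0.png

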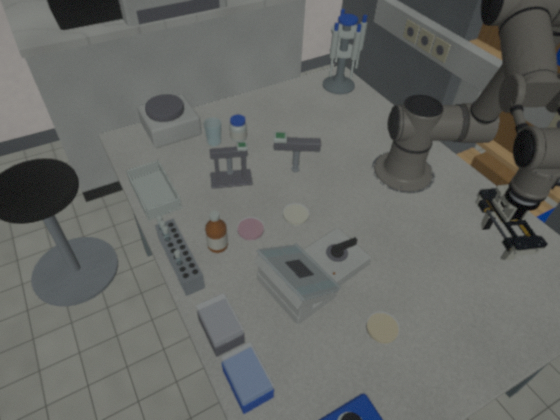

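View pics/side0.png

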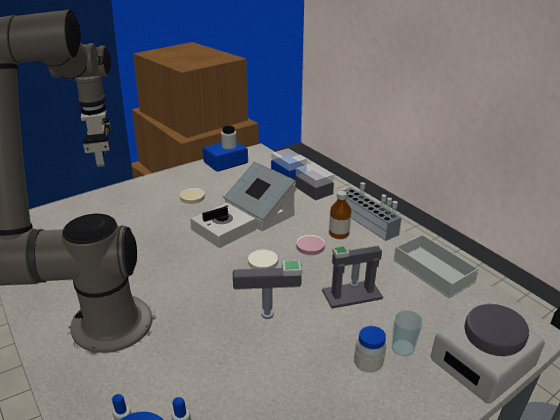

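```bash
cat > h.py <<'E'
from workcell import manip, capture, calibration, find_in, regions_of, mark_of
import cv2,numpy as np
def P(n):
    c=calibration(n);return [np.array(c[k],float) for k in("camera_matrix","dist_coeffs","R","t")]
def ray(n,xy):
    K,D,R,t=P(n);u=cv2.undistortPoints(np.array([[xy]],float),K,D)[0,0]
    return -R.T@t, R.T@np.array([*u,1])
def atz(n,xy,z):
    o,d=ray(n,xy);return o+d*(z-o[2])/d[2]
def tri(a,b):
    (o,d),(p,e)=ray("scene",a),ray("side",b)
    s=np.linalg.lstsq(np.c_[d,-e],p-o,rcond=None)[0];A=o+s[0]*d;B=p+s[1]*e
    return (A+B)/2,np.linalg.norm(A-B)
def proj(n,X):
    K,D,R,t=P(n);return cv2.projectPoints(np.array(X,float).reshape(-1,3),cv2.Rodrigues(R)[0],t,K,D)[0][:,0]
E
python3 - <<'E'
from h import *
np.set_printoptions(precision=3,suppress=True)
for n in("scene","side"): capture(n)
zs=dict(hotplate=0,plate=.095,control_axis=.069,cradle=0,probe=.13,probe_tip=.035,dish_a=0,bottle=0,beaker=0,jar=0)
for l,z in zs.items():
    for n in("scene","side"):
        for m in mark_of(n,l)[:4]:
            if m["p"]>.15: print(l,n,round(m["p"],2),np.array(m["xy"]),atz(n,m["xy"],z))
E
```

```text
hotplate scene 0.74 [304.2 280.3] [0.583 0.243 0.   ]
hotplate side 0.67 [254.  215.1] [0.594 0.246 0.   ]
plate scene 0.66 [219.4 246.2] [0.778 0.075 0.095]
plate scene 0.58 [299.  272.1] [0.62  0.263 0.095]
plate side 0.55 [257.3 186.9] [0.618 0.259 0.095]
control_axis scene 0.8 [334.3 247.2] [0.469 0.222 0.069]
control_axis side 0.96 [220.1 212.4] [0.454 0.223 0.069]
cradle scene 0.87 [229.5 176.4] [ 0.588 -0.273  0.   ]
cradle side 0.92 [352.  298.7] [ 0.579 -0.273  0.   ]
probe scene 0.9 [226.4 153.5] [ 0.601 -0.254  0.13 ]
probe scene 0.7 [295.2 145.9] [ 0.37  -0.179  0.13 ]
probe side 0.78 [357.7 257.1] [ 0.591 -0.266  0.13 ]
probe side 0.65 [264.  282.9] [ 0.333 -0.217  0.13 ]
probe side 0.49 [337.8 237.8] [ 0.606 -0.167  0.13 ]
probe_tip scene 0.6 [297.9 172.2] [ 0.373 -0.143  0.035]
probe_tip scene 0.56 [229.7 173.1] [ 0.594 -0.254  0.035]
probe_tip side 0.81 [355.  284.4] [ 0.595 -0.262  0.035]
probe_tip side 0.79 [269.6 316.6] [ 0.335 -0.237  0.035]
dish_a scene 0.97 [295.9 213.5] [0.466 0.    0.   ]
dish_a scene 0.87 [382.2 327.8] [0.473 0.476 0.   ]
dish_a scene 0.84 [250.3 229.2] [ 0.635 -0.011  0.   ]
dish_a side 0.96 [263.4 261.8] [ 0.474  0.005 -0.   ]
dish_a side 0.9 [309.3 248.2] [ 0.629 -0.016  0.   ]
dish_a side 0.78 [194.5 198. ] [0.48  0.467 0.   ]
dish_a side 0.26 [336.2 235.2] [ 0.744 -0.007  0.   ]
bottle scene 0.91 [219.1 245.8] [0.754 0.003 0.   ]
bottle side 0.76 [338.9 235.8] [ 0.749 -0.015  0.   ]
beaker scene 0.81 [211.1 143.5] [ 0.571 -0.478  0.   ]
beaker scene 0.69 [296.3 270.9] [0.586 0.202 0.   ]
beaker scene 0.43 [251.5 234.8] [0.642 0.012 0.   ]
beaker side 0.67 [401. 348.] [ 0.554 -0.485  0.   ]
beaker side 0.46 [193.  195.9] [0.483 0.484 0.   ]
jar scene 0.59 [238.4 136. ] [ 0.455 -0.471  0.   ]
jar side 0.58 [370.3 359. ] [ 0.468 -0.467  0.   ]
```

```bash
python3 -m jog '[0.2,-0.15,0.2,0, 0.4,-0.35,0.3,0, 0.6,-0.5,0.35,0, 0.8,-0.7,0.35,0, 0.9,-0.9,0.35,0, 0.9,-0.97,0.35,0, 0.9,-0.97,0.35,0, 0.9,-0.97,0.35,0, 0.9,-0.97,0.35,0]' 0
python3 - <<'E'
from h import *
np.set_printoptions(precision=3,suppress=True)
print(manip.sense()["eef_pos"],manip.sense()["tcp_rot"])
s=manip.sense();np.savez("w1.npz",p=s["eef_pos"],q=s["tcp_rot"])
im=capture("wrist")[:,:,::-1];cv2.imwrite("pics/w1.png",im)
for l in("hotplate","plate","control_axis"):
    print(l,[(round(m["p"],2),np.array(m["xy"])) for m in mark_of("wrist",l)])
E
```

```text
t: 2.1
eef_pos: [0.405, 0.25, 0.3143]
tcp_rot: [-0.0, 0.175, 0.985, 0.0]
force: [0.1, 0.7, -0.3]
finger_gap: 0.267
gripper_force: 0.0
[0.405 0.25  0.314] [-0.     0.175  0.985  0.   ]
hotplate [(0.72, array([311.9, 270.4]))]
plate []
control_axis [(0.67, array([274.3, 226.4]))]
```

View pics/w1.png

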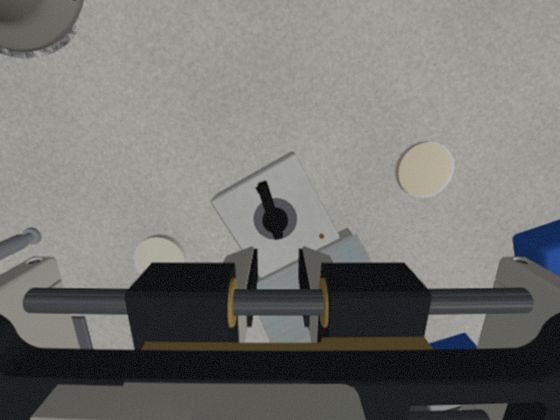

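```bash
cat >> h.py <<'E'
from scipy.spatial.transform import Rotation as Ro
def wray(xy,p,q):
    c=calibration("wrist");T=np.array(c["tool_from_camera"]);K=np.array(c["camera_matrix"],float);D=np.array(c["dist_coeffs"],float)
    u=cv2.undistortPoints(np.array([[xy]],float),K,D)[0,0];R=Ro.from_quat(np.roll(q,-1)).as_matrix()
    return p+R@T[:3,3], R@T[:3,:3]@np.array([*u,1])
def watz(xy,z,p,q):
    o,d=wray(xy,p,q);return o+d*(z-o[2])/d[2]
E
python3 - <<'E'
from h import *
np.set_printoptions(precision=3,suppress=True)
w=np.load("w1.npz");W=lambda xy,z:watz(xy,z,w["p"],w["q"])
a,b=W((293,153),.045),W((212,202),.045)
print("front corners",a,b,np.linalg.norm(a-b)); e=a-b;print("yaw",np.degrees(np.arctan2(-e[0],e[1])))
hub=W((274,219),.083);tip=W((263,184),.083);print("hub",hub,"tip",tip,np.linalg.norm(hub-tip),np.degrees(np.arctan2(*(tip-hub)[1::-1])))
c,d=W((346,231),.05),W((258,279),.05);print(c,d,np.linalg.norm(c-d))
# crops with block corners
for n,r in(("scene",(230,220,380,330)),("side",(180,150,310,260))):
    im=cv2.imread(f"pics/{n}0.png")[r[1]:r[3],r[0]:r[2]];cv2.imwrite(f"pics/{n}c.png",cv2.resize(im,None,fx=5,fy=5,interpolation=cv2.INTER_CUBIC))
E
```

```text
front corners [0.376 0.283 0.045] [0.403 0.143 0.045] 0.1432226224286152
yaw 10.766715397494814
hub [0.449 0.227 0.083] tip [0.397 0.23  0.083] 0.05257949348230706 176.1694361579988
[0.517 0.321 0.05 ] [0.548 0.162 0.05 ] 0.16273055889444
```

View pics/scenec.png

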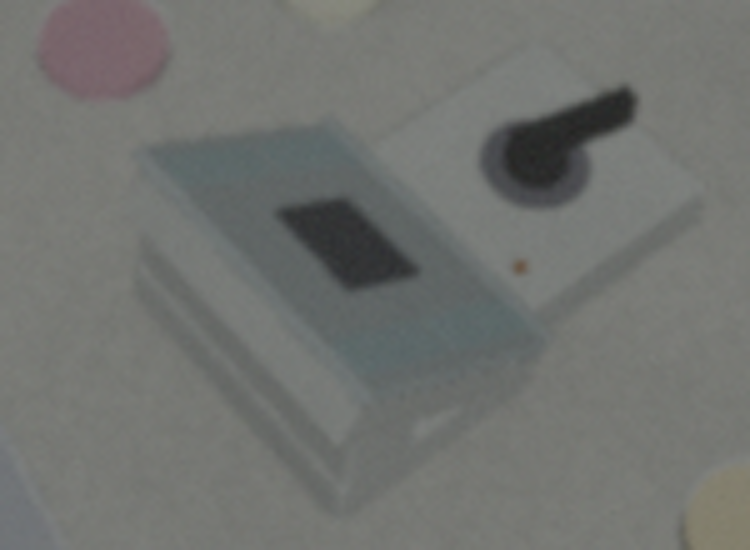

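View pics/sidec.png

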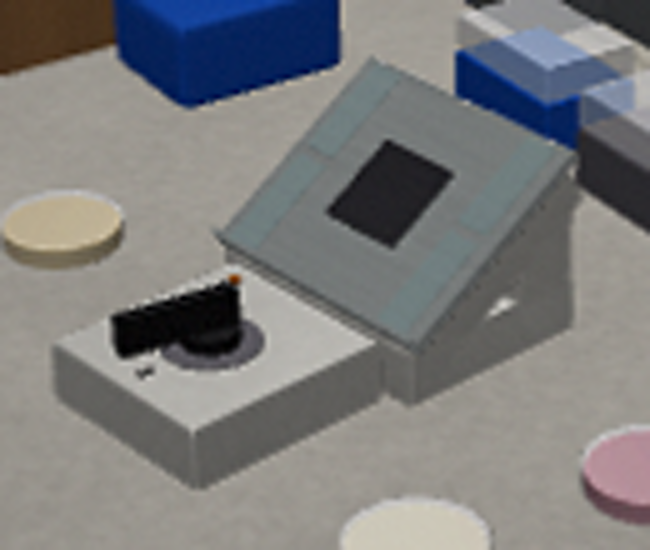

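```bash
cat > fit.py <<'E'
from h import *
from scipy.optimize import least_squares
np.set_printoptions(precision=4,suppress=True)
C=lambda L,o:np.array(L,float)/5+o
side=C([(373,58),(578,155),(415,350),(217,235),(52,350),(195,432),(389,138),(454,175),(395,247),(328,210)],(180,150))
scene=C([(375,400),(138,152),(335,122),(545,345),(705,190),(535,42),(350,291),(276,212),(346,198),(419,271)],(230,220))
w=np.load("w1.npz")
a=np.radians(32)
def pts(v):
    x,y,th,px,h=v
    def pl(u,yy,n): return [px+u*np.cos(a)-n*np.sin(a),yy,.095+u*np.sin(a)+n*np.cos(a)]
    b=[pl(.085,.1,0),pl(.085,-.1,0),pl(-.085,-.1,0),pl(-.085,.1,0),[-.21,.075,.045],[-.21,-.075,.045]]
    b+=[pl(s*.033,t*.033,h) for s,t in((1,1),(1,-1),(-1,-1),(-1,1))]
    R=Ro.from_euler("z",th).as_matrix();return np.array(b)@R.T+[x,y,0]
def wp(X):
    c=calibration("wrist");T=np.array(c["tool_from_camera"]);R=Ro.from_quat(np.roll(w["q"],-1)).as_matrix()
    Rc=R@T[:3,:3];t=w["p"]+R@T[:3,3];
    return cv2.projectPoints(X,cv2.Rodrigues(Rc.T)[0],-Rc.T@t,np.array(c["camera_matrix"],float),np.array(c["dist_coeffs"],float))[0][:,0]
def res(v):
    X=pts(v);return np.concatenate([(proj("scene",X)-scene).ravel(),(proj("side",X)-side).ravel(),(wp(X[4:6])-[(293,153),(212,202)]).ravel()])
f=least_squares(res,[.59,.247,.19,.025,.01],loss="soft_l1",x_scale=.01)
if __name__=="__main__":
    print(f.x,np.degrees(f.x[2]));print(res(f.x).reshape(-1,2));print(pts(f.x)[6:].mean(0))
    J=f.jac;print(np.sqrt(np.diag(np.linalg.inv(J.T@J))))
    x,y,th=f.x[:3];print("knob",x-.135*np.cos(th),y-.135*np.sin(th))
E
python3 fit.py
```

```text
[0.5972 0.2496 0.1647 0.0175 0.    ] 9.436343639162198
[[-0.9722 -1.3755]
 [-0.7565 -1.597 ]
 [-2.5905 -0.6299]
 [ 1.0486 -0.8326]
 [-0.1148 -1.5981]
 [-0.7326 -2.1576]
 [-0.7186 -0.0794]
 [-1.3132 -0.0963]
 [-0.9208  0.124 ]
 [-0.3231  0.6515]
 [-1.0373 -1.6584]
 [-1.04   -1.9945]
 [-0.8741 -1.2249]
 [-0.8948 -0.4652]
 [-0.5487 -2.9857]
 [-0.1729 -0.7667]
 [-0.6483 -0.2736]
 [-0.2568 -1.077 ]
 [-0.8775 -0.4652]
 [-0.6921 -0.0687]
 [ 4.2193 -0.1335]
 [-0.922   0.1827]]
[0.6145 0.2525 0.095 ]
[0.0013 0.0012 0.008  0.002  0.0018]
knob 0.46404531388124365 0.227502365399758
```

```bash
sed -i 's#/5+o#/5-.4+o#; s/x,y,th,px,h=v$/x,y,th,px,h=v[:5]/; s#^f=.*#def res2(v):\n    r=res(v).reshape(-1,2).copy();r[:10]+=v[5:7];r[10:20]+=v[7:9]\n    return np.r_[r.ravel(),v[5:]*.7,(v[3]-.0171)*2000]\nf=least_squares(res2,[.59,.247,.19,.0171,.01,0,0,0,0],loss="soft_l1",x_scale=[.01]*5+[1]*4)#; s/print(res(f.x)/print(res2(f.x)[:44]/' fit.py; python3 fit.py
```

```text
[0.5967 0.2473 0.1615 0.0171 0.0039 0.2117 1.4222 0.3221 0.5005] 9.254921333686779
[[-0.7303 -0.4463]
 [-0.2336 -0.6277]
 [-2.02    0.5195]
 [ 1.389   0.3112]
 [ 0.2546 -0.2178]
 [-0.2144 -0.7964]
 [ 0.2891 -0.1327]
 [-0.2543 -0.1279]
 [ 0.1555  0.2039]
 [ 0.7069  0.7149]
 [-0.0386 -0.4518]
 [-0.1062 -0.6782]
 [-0.0812  0.1067]
 [-0.0113  0.7454]
 [ 0.3001 -1.828 ]
 [ 0.5868  0.482 ]
 [-0.1794  0.2983]
 [ 0.1983 -0.4736]
 [-0.4984  0.1613]
 [-0.2951  0.5236]
 [ 3.0532  0.0246]
 [-2.1852  0.0669]]
[0.6116 0.2497 0.0983]
[0.0016 0.0034 0.0065 0.0005 0.0019 0.5801 1.0696 0.5141 0.6313]
knob 0.4634784639016923 0.22556292580067316
```

```bash
python3 -m jog '[0.03,0.06,-0.1,0.05, 0.054,0.075,-0.3,0.09, 0.054,0.075,-0.5,0.09, 0.054,0.075,-0.7,0.09, 0.054,0.075,-0.86,0.09, 0.054,0.075,-0.96,0.09, 0.054,0.075,-1,0.09, 0.054,0.075,-1,0.09]' 0
python3 - <<'E'
from h import *
np.set_printoptions(precision=3,suppress=True)
s=manip.sense();p=s["eef_pos"];x=Ro.from_quat(np.roll(s["tcp_rot"],-1)).as_matrix()[:,0];yaw=np.arctan2(x[1],x[0]);print(p,np.degrees(yaw),s["finger_gap"])
K=np.array([.4635,.2255]);
for f in (176,*range(182,252,7),250,252):
    r=np.radians(f);u=np.array([np.cos(r),np.sin(r)]);n=np.array([-u[1],u[0]])
    C=K+.048*u-.026*n;print(f,np.r_[C-p[:2],.058-p[2]]/.25,((r-yaw)%(2*np.pi))/np.pi)
E
```

```text
t: 3.1
eef_pos: [0.4169, 0.2703, 0.0634]
tcp_rot: [-0.001, 0.032, 0.999, -0.0]
force: [-0.4, -0.2, 0.9]
finger_gap: 0.007
gripper_force: 0.0
[0.417 0.27  0.063] 176.31437089096514 0.006911010437754916
176 [ 0.002 -0.062 -0.022] 1.9982534950501938
182 [-0.009 -0.082 -0.022] 0.03158682838352698
189 [-0.02  -0.107 -0.022] 0.07047571727241585
196 [-0.027 -0.132 -0.022] 0.10936460616130472
203 [-0.031 -0.159 -0.022] 0.14825349505019358
210 [-0.032 -0.185 -0.022] 0.1871423839390826
217 [-0.03  -0.212 -0.022] 0.22603127282797147
224 [-0.024 -0.238 -0.022] 0.26492016171686034
231 [-0.015 -0.263 -0.022] 0.3038090506057491
238 [-0.004 -0.287 -0.022] 0.3426979394946381
245 [ 0.011 -0.309 -0.022] 0.38158682838352714
250 [ 0.023 -0.324 -0.022] 0.4093646061613049
252 [ 0.028 -0.33  -0.022] 0.42047571727241584
```

```bash
python3 -m jog '[0.002,-0.04,-0.022,0, -0.009,-0.082,-0.022,0.032, -0.02,-0.107,-0.022,0.07, -0.027,-0.132,-0.022,0.109, -0.031,-0.159,-0.022,0.148, -0.032,-0.185,-0.022,0.187, -0.03,-0.212,-0.022,0.226, -0.024,-0.238,-0.022,0.265, -0.015,-0.263,-0.022,0.304, -0.004,-0.287,-0.022,0.343, 0.006,-0.303,-0.022,0.37, 0.006,-0.303,-0.022,0.37]' 0
python3 - <<'E'
from h import *
np.set_printoptions(precision=3,suppress=True)
s=manip.sense();np.savez("w2.npz",p=s["eef_pos"],q=s["tcp_rot"]);print(s["force"],s["torque"],s["eef_pos"])
for n in("wrist","side"): cv2.imwrite(f"pics/{n}2.png",capture(n)[:,:,::-1])
a=cv2.imread("pics/wrist2.png");b=cv2.resize(cv2.imread("pics/side2.png")[150:260,180:310],None,fx=3,fy=3)
o=np.zeros((420,800,3),np.uint8);o[:,:410]=a[:,:410] if 0 else a[:,75:485];o[:330,410:800]=b
cv2.imwrite("pics/v2.png",o)
E
```

```text
t: 4.3
eef_pos: [0.4203, 0.1937, 0.0601]
tcp_rot: [0.001, -0.521, 0.853, -0.0]
force: [-1.3, -0.1, 1.2]
finger_gap: 0.004
gripper_force: 0.4
[-1.254 -0.115  1.156] [0.219 0.167 0.027] [0.42  0.194 0.06 ]
```

View pics/v2.png

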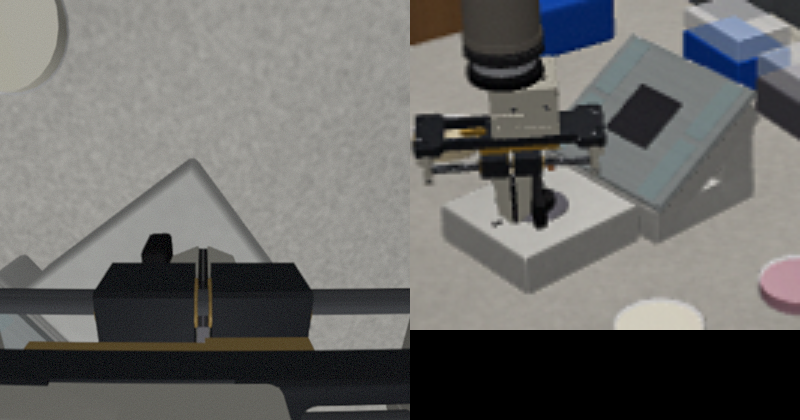

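```bash
python3 -m jog '[0.008,-0.009,0,0.017, 0.0145,-0.018,0,0.034, 0.018,-0.0225,0,0.042, 0.018,-0.0225,0,0.042]' 0; python3 -m jog '[0.005,-0.005,0,0.01, 0.005,-0.005,0,0.01]' 0
```

```text
t: 4.8
eef_pos: [0.4225, 0.1893, 0.0592]
tcp_rot: [-0.0, -0.576, 0.818, 0.001]
force: [-7.1, 8.2, 5.6]
finger_gap: 0.004
gripper_force: 4.7
t: 5.0
eef_pos: [0.4223, 0.1886, 0.0591]
tcp_rot: [-0.001, -0.588, 0.809, 0.002]
force: [-11.4, 11.5, 7.7]
finger_gap: 0.009
gripper_force: 7.6
```

```bash
python3 -m jog '[0,0,0,0, 0,0,0,0, -0.06,0.02,0,0, -0.12,0.04,0.1,0, -0.12,0.04,0.3,0, -0.12,0.04,0.5,0, -0.2,0.04,0.7,0, -0.2,0.04,0.9,0, -0.2,0.04,0.9,-0.05, -0.2,0.04,0.9,-0.1, -0.2,0.04,0.9,-0.1]' 0
python3 - <<'E'
from h import *
np.set_printoptions(precision=3,suppress=True)
s=manip.sense();np.savez("w3.npz",p=s["eef_pos"],q=s["tcp_rot"]);print(s["eef_pos"],s["tcp_rot"],s["q"])
a=capture("wrist")[:,:,::-1].copy();cv2.imwrite("pics/w3.png",a)
# lever tip prediction
W=lambda xy,z:watz(xy,z,s["eef_pos"],s["tcp_rot"])
r=regions_of("wrist","heat_control")
for m in r[:2]:
    ys,xs=np.nonzero(m["pixels"]);pp=np.c_[xs,ys].astype(float)
    c=pp.mean(0);v=np.linalg.svd(pp-c,full_matrices=False)[2][0];A,B=W(c,.083),W(c+10*v,.083);d=B-A;print(m["p"],m["rect"],A,np.degrees(np.arctan2(d[1],d[0]))%180)
E
```

```text
t: 6.1
eef_pos: [0.3752, 0.197, 0.2845]
tcp_rot: [0.001, -0.454, 0.891, -0.0]
force: [0.5, 0.1, -0.6]
finger_gap: 0.004
gripper_force: 0.0
[0.375 0.197 0.285] [ 0.001 -0.454  0.891 -0.   ] [ 0.302  0.107  1.671 -0.     1.362 -2.21 ]
```

View pics/w3.png

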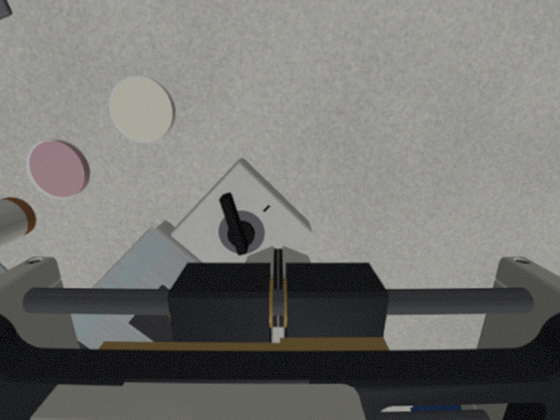

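```bash
python3 -m jog '[0.05,-0.15,0.14,-0.04, 0.1,-0.35,0.14,-0.08, 0.15,-0.55,0.14,-0.12, 0.2,-0.75,0.14,-0.16, 0.3,-0.95,0.14,-0.2, 0.35,-1,0.14,-0.24]' 1
python3 -m jog '[0.05,-0.15,0,-0.03, 0.1,-0.35,0,-0.06, 0.15,-0.55,0,-0.06, 0.2,-0.75,0,-0.06, 0.23,-0.85,0,-0.06, 0.23,-0.85,0,-0.06, 0.23,-0.85,0,-0.06, 0.23,-0.85,0,-0.06]'
python3 - <<'E'
from h import *
np.set_printoptions(precision=3,suppress=True)
w=np.load("w3.npz");W=lambda xy,z:watz(xy,z,w["p"],w["q"])
d=W((226,196),.083)-W((239,232),.083);e=W((241,160),.045)-W((310,230),.045)
print("lever",np.degrees(np.arctan2(d[1],d[0]))%360,W((226,196),.083),"box front edge",np.degrees(np.arctan2(e[1],e[0])),np.linalg.norm(e))
s=manip.sense();np.savez("w4.npz",p=s["eef_pos"],q=s["tcp_rot"]);W=lambda xy,z:watz(xy,z,s["eef_pos"],s["tcp_rot"])
a=capture("wrist")[:,:,::-1].copy();cv2.imwrite("pics/w4.png",a)
for l,z in(("probe",.13),("cradle",0),("probe_tip",.035)):
    for m in mark_of("wrist",l): print(l,m["p"],m["xy"],W(m["xy"],z))
E
```

```text
t: 6.8
eef_pos: [0.463, -0.0564, 0.3184]
tcp_rot: [-0.0, -0.093, 0.996, -0.0]
force: [-0.2, 1.4, 1.2]
finger_gap: 0.478
gripper_force: 0.0
t: 7.6
eef_pos: [0.52, -0.2643, 0.3187]
tcp_rot: [-0.0, -0.003, 1.0, 0.0]
force: [1.4, -0.2, 0.5]
finger_gap: 1.001
gripper_force: 0.0
lever 250.51250209266146 [0.435 0.164 0.083] box front edge -82.35760749000211 0.14088752715201291
probe 0.87 [339.7, 40.7] [ 0.353 -0.2    0.13 ]
cradle 0.8 [276.9, 210.7] [ 0.583 -0.266  0.   ]
probe_tip 0.67 [279.5, 218.5] [ 0.586 -0.262  0.035]
```

View pics/w4.png

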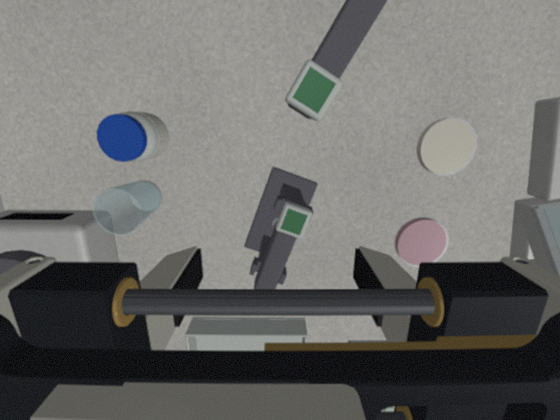

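```bash
python3 -m jog '[-0.1,0,0,0, -0.2,0,0,0, -0.3,0,0,0, -0.3,0,0,0, -0.3,0,0,0]' 1
cat > look.py <<'E'
from h import *
import sys
np.set_printoptions(precision=3,suppress=True)
s=manip.sense();tag=sys.argv[1];np.savez(tag+".npz",p=s["eef_pos"],q=s["tcp_rot"]);W=lambda xy,z:watz(xy,z,s["eef_pos"],s["tcp_rot"])
a=capture("wrist")[:,:,::-1].copy();cv2.imwrite(f"pics/{tag}.png",a)
for l,z in(("probe",.13),("cradle",0),("probe_tip",.035)):
    for m in mark_of("wrist",l): print(l,round(m["p"],2),np.array(m["xy"]),W(m["xy"],z))
for l in("probe","cradle"):
  for i,m in enumerate(regions_of("wrist",l)):
    k=m["pixels"].astype(np.uint8);np.save(f"{tag}_{l}{i}.npy",k);c=cv2.findContours(k,0,2)[0];c=max(c,key=cv2.contourArea);r=cv2.minAreaRect(c);b=cv2.boxPoints(r)
    z=.145 if l=="probe" else 0.01
    B=np.array([W(x,z) for x in b]);e=np.diff(np.r_[B,B[:1]],axis=0);L=np.linalg.norm(e,axis=1);j=L.argmax()
    print(l,round(m["p"],2),m["rect"],"ctr",B.mean(0),"sides",L,"dir",np.degrees(np.arctan2(e[j,1],e[j,0]))%180)
E
python3 look.py w5
```

```text
t: 8.3
eef_pos: [0.4453, -0.2652, 0.3195]
tcp_rot: [0.001, -0.002, 1.0, -0.0]
force: [0.5, -0.3, -0.9]
finger_gap: 0.994
gripper_force: 0.0
probe 0.98 [333.1 112.4] [ 0.353 -0.203  0.13 ]
probe 0.78 [278.6 293.2] [ 0.589 -0.265  0.13 ]
cradle 0.8 [279. 254.] [ 0.591 -0.264  0.   ]
probe_tip 0.71 [275.9 262.3] [ 0.59  -0.269  0.035]
probe_tip 0.59 [321.7 113. ] [ 0.35  -0.203  0.035]
probe 0.91 [254.5, 252.4, 308.4, 338.0] ctr [ 0.544 -0.249  0.145] sides [0.048 0.055 0.05  0.055] dir 2.106868270817175
probe 0.6 [282.8, 34.8, 394.7, 189.7] ctr [ 0.354 -0.201  0.145] sides [0.166 0.044 0.169 0.05 ] dir 152.80887274556164
probe 0.48 [109.3, 157.4, 174.9, 214.1] ctr [ 0.437 -0.429  0.145] sides [0.083 0.053 0.086 0.056] dir 121.50066127938302
cradle 0.93 [246.3, 208.7, 316.2, 326.2] ctr [ 0.588 -0.261  0.01 ] sides [0.151 0.079 0.154 0.087] dir 162.7885756686443
cradle 0.57 [501.4, 145.7, 560.0, 275.9] ctr [0.512 0.176 0.01 ] sides [0.091 0.25  0.106 0.243] dir 16.77888884860342
```

```bash
python3 - <<'E'
import cv2
a=cv2.imread("pics/w5.png")[60:300,140:420];cv2.imwrite("pics/w5c.png",cv2.resize(a,None,fx=2.5,fy=2.5,interpolation=cv2.INTER_CUBIC))
E
```

```text
(no output)
```

View pics/w5c.png

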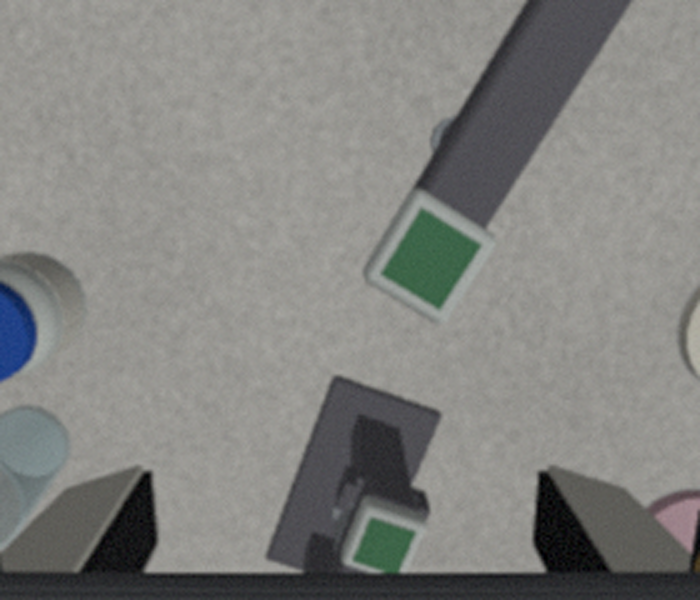

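```bash
python3 -m jog '[0.2,0,0,0, 0.4,0,0,0, 0.55,0,0,0, 0.58,0,0,0, 0.58,0,0,0, 0.58,0,0,0]' 1
python3 look.py w6; python3 - <<'E'
from h import *
np.set_printoptions(precision=3,suppress=True)
w=np.load("w5.npz");W=lambda x,y,z:watz((x/2.5-.3+140,y/2.5-.3+60),z,w["p"],w["q"])
a,b,c=W(335,377,.006),W(441,411,.006),W(268,555,.006);print(a,b,c,np.linalg.norm(b-a))
for d in(b-a,c-a):print(np.degrees(np.arctan2(d[1],d[0])))
a=cv2.imread("pics/w6.png")[20:260,170:390];cv2.imwrite("pics/w6c.png",cv2.resize(a,None,fx=2.5,fy=2.5,interpolation=cv2.INTER_CUBIC))
E
```

```text
t: 9.2
eef_pos: [0.5894, -0.2655, 0.3186]
tcp_rot: [-0.0, -0.001, 1.0, 0.0]
force: [0.1, 0.1, 0.8]
finger_gap: 1.004
gripper_force: 0.0
probe 0.66 [279.7 195.6] [ 0.594 -0.264  0.13 ]
cradle 0.88 [281.  176.7] [ 0.594 -0.261  0.   ]
probe_tip 0.93 [278.3 178.5] [ 0.59  -0.266  0.035]
probe 0.9 [254.3, 141.5, 313.2, 245.4] ctr [ 0.591 -0.262  0.145] sides [0.128 0.034 0.13  0.038] dir 160.8379072674175
probe 0.73 [283.8, 0.0, 347.2, 55.4] ctr [ 0.408 -0.231  0.145] sides [0.059 0.045 0.06  0.047] dir 150.48642728084613
cradle 0.69 [242.8, 124.9, 318.3, 235.2] ctr [ 0.601 -0.267  0.01 ] sides [0.173 0.079 0.176 0.088] dir 161.1981831886191
[ 0.507 -0.273  0.006] [ 0.532 -0.2    0.006] [ 0.645 -0.323  0.006] 0.07715920171963811
71.57072836153263
-19.888842291709
```

View pics/w6c.png

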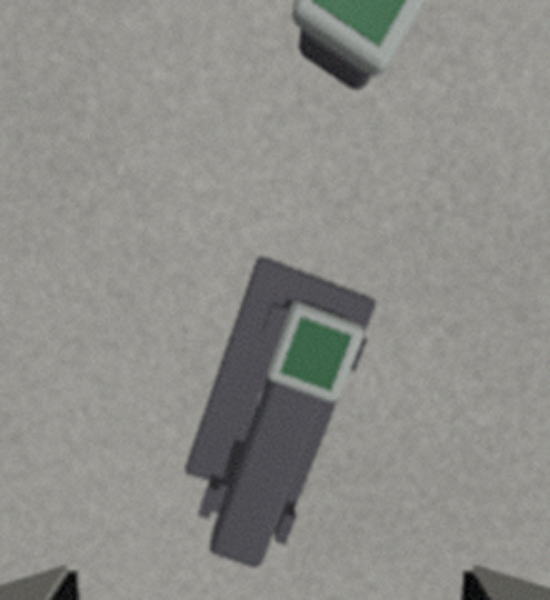

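```bash
python3 - <<'E'
from h import *
np.set_printoptions(precision=4,suppress=True)
w=np.load("w6.npz");W=lambda x,y,z:watz((x/2.5-.3+170,y/2.5-.3+20),z,w["p"],w["q"])
a,b=W(211,552,.145),W(262,567,.145);c,d=W(293,305,.159),W(364,325,.159)
f=(a+b)/2;n=(c+d)/2;print("w",np.linalg.norm(a-b),np.linalg.norm(c-d),"far",f,"near",n,"len",np.linalg.norm((f-n)[:2]),"ctr",(f+n)/2,"yaw",np.degrees(np.arctan2(*(f-n)[1::-1])))
A,B,C=W(261,257,.006),W(375,300,.006),W(187,470,.006);print(A,B,C,np.linalg.norm(A-B))
for d in(B-A,C-A):print(np.degrees(np.arctan2(d[1],d[0])))
r=np.radians(-19.3);print("cradle ctr from near edge",(A+B)/2+.075*np.array([np.cos(r),np.sin(r),0]))
E
```

```text
w 0.026476705470192725 0.03183917957921586 far [ 0.6512 -0.283   0.145 ] near [ 0.5314 -0.2414  0.159 ] len 0.12684321271105278 ctr [ 0.5913 -0.2622  0.152 ] yaw -19.121798500936265
[ 0.5074 -0.2722  0.006 ] [ 0.5333 -0.2001  0.006 ] [ 0.6456 -0.3225  0.006 ] 0.07661066470608759
70.24774746886295
-20.01791761456572
cradle ctr from near edge [ 0.5912 -0.2609  0.006 ]
```

```bash
python3 - <<'E'
from h import *
np.set_printoptions(precision=3,suppress=True)
A=[];b=[]
for t,xy in(("w4",(314,90)),("w5",(312.5,162.9))):
    w=np.load(t+".npz");o,d=wray(xy,w["p"],w["q"]);d/=np.linalg.norm(d);M=np.eye(3)-np.outer(d,d);A.append(M);b.append(M@o)
print("big pod",np.linalg.lstsq(np.vstack(A),np.concatenate(b),rcond=None)[0])
A=[];b=[]
for t,xy in(("w4",(294,220)),("w5",(293.7,277.7)),("w6",(296.1,160.5))):
    w=np.load(t+".npz");o,d=wray(xy,w["p"],w["q"]);d/=np.linalg.norm(d);M=np.eye(3)-np.outer(d,d);A.append(M);b.append(M@o)
print("small pod",np.linalg.lstsq(np.vstack(A),np.concatenate(b),rcond=None)[0])
E
python3 -m jog '[0,0.01,-0.15,-0.04, 0.006,0.014,-0.3,-0.08, 0.006,0.014,-0.45,-0.108, 0.006,0.014,-0.58,-0.108, 0.006,0.014,-0.7,-0.108, 0.006,0.014,-0.78,-0.108, 0.006,0.014,-0.816,-0.108, 0.006,0.014,-0.816,-0.108, 0.006,0.014,-0.816,-0.108]' 1
```

```text
big pod [ 0.406 -0.228  0.159]
small pod [ 0.547 -0.246  0.16 ]
t: 10.4
eef_pos: [0.5922, -0.2624, 0.1161]
tcp_rot: [0.001, 0.167, 0.986, -0.0]
force: [-0.3, 0.3, 0.8]
finger_gap: 1.003
gripper_force: 0.0
```

```bash
python3 -m jog '[0,0,0,0, 0,0,0,0, 0,0,0,0, 0,0,0,0, 0,0,0,0, 0,0,0,0, 0,0,0,0, 0,0,0,0]' 0; python3 -m jog '[0,0,0.09,0, 0,0,0.18,0, 0,0,0.18,0, 0,0,0.18,0]'
```

```text
t: 11.2
eef_pos: [0.5917, -0.2619, 0.1147]
tcp_rot: [-0.0, 0.167, 0.986, 0.0]
force: [-0.0, 0.3, 0.2]
finger_gap: 0.352
gripper_force: 0.0
t: 11.6
eef_pos: [0.5915, -0.2618, 0.1591]
tcp_rot: [-0.0, 0.167, 0.986, 0.0]
force: [-1.0, -0.5, -3.0]
finger_gap: 0.298
gripper_force: 30.0
```

```bash
python3 -m jog '[-0.06,0.021,0,0, -0.11,0.039,0,0, -0.14,0.049,0,0, -0.17,0.06,0,0, -0.19,0.067,0,0, -0.19,0.067,0,0]'; python3 - <<'E'
from h import *
print(manip.sense()["torque"],manip.sense()["force"])
E
python3 -m jog '[-0.025,0.009,0,0, -0.05,0.018,0,0, -0.067,0.024,0,0, -0.067,0.024,0,0]'
cat > tilt.py <<'E'
from h import *
np.set_printoptions(precision=3,suppress=True)
s=manip.sense();print(s["eef_pos"],s["force"],s["torque"],s["finger_gap"])
for n in("scene","side"): cv2.imwrite(f"pics/{n}_t.png",capture(n)[:,:,::-1])
g=s["eef_pos"]+[0,0,.0188]
B={}
for l,o in(("probe",g),("probe_tip",g-[0,0,.09])):
    for n in("scene","side"):
        c=[m for m in mark_of(n,l) if np.linalg.norm(np.array(m["xy"])-proj(n,[o])[0])<60]
        for m in c:print(l,n,round(m["p"],2),m["xy"],"grip",proj(n,[g])[0])
        if c:B[l,n]=c[0]["xy"]
for l in("probe","probe_tip"):
    if (l,"scene") in B and (l,"side") in B: B[l]=tri(B[l,"scene"],B[l,"side"]);print(l,*B[l])
if "probe_tip" in B:
    for a in ([B["probe"][0]] if "probe" in B else [])+[g]:
        v=a-B["probe_tip"][0];print("axis",v,np.linalg.norm(v),"tilt",np.degrees(np.arctan2(np.hypot(*v[:2]),v[2])),"dir",np.degrees(np.arctan2(v[1],v[0])))
E
python3 tilt.py
```

```text
t: 12.2
eef_pos: [0.5449, -0.2455, 0.1593]
tcp_rot: [0.001, 0.167, 0.986, -0.0]
force: [3.9, -0.5, -3.1]
finger_gap: 0.305
gripper_force: 30.0
[-0.27018638 -0.91848882 -0.03423776] [ 3.87417827 -0.50577596 -3.10347602]
t: 12.6
eef_pos: [0.5285, -0.2398, 0.1601]
tcp_rot: [0.002, 0.167, 0.986, -0.0]
force: [2.5, -1.1, 0.0]
finger_gap: 0.304
gripper_force: 30.0
[ 0.529 -0.24   0.16 ] [ 2.457 -1.051  0.026] [-0.289 -0.892  0.024] 0.3040522191880331
probe scene 0.83 [296.1, 145.0] grip [246.793 138.506]
probe scene 0.8 [244.9, 141.1] grip [246.793 138.506]
probe side 0.66 [336.6, 251.1] grip [333.936 244.605]
probe_tip scene 0.89 [297.2, 170.5] grip [246.793 138.506]
probe_tip scene 0.6 [234.0, 161.5] grip [246.793 138.506]
probe_tip side 0.66 [349.1, 269.8] grip [333.936 244.605]
probe [ 0.451 -0.207  0.167] 0.17477997195076458
probe_tip [ 0.481 -0.19   0.085] 0.22692080748394272
axis [-0.03  -0.018  0.082] 0.08886197820808606 tilt 22.92321731616314 dir -149.55087243800895
axis [ 0.047 -0.05   0.094] 0.11663216930471515 tilt 36.143882596575885 dir -46.44147303835042
```

```bash
python3 - <<'E'
s=open("tilt.py").read()
i=s.index("B={}");j=s.index('if "probe_tip" in B:')
s=s[:i]+'''B={};import sys
for l in("probe","probe_tip"):
    L=[(tri(a["xy"],b["xy"]),a["xy"],b["xy"]) for a in mark_of("scene",l) for b in mark_of("side",l)]
    L=[x for x in L if x[0][1]<.03 and np.linalg.norm(x[0][0]-g)<.16]
    for x in L: print(l,x)
    if L:B[l]=min(L,key=lambda x:x[0][1])[0]
'''+s[j:]
open("tilt.py","w").write(s)
E
python3 tilt.py
```

```text
[ 0.528 -0.24   0.16 ] [ 5.771 -2.093  1.326] [-0.499 -1.128 -0.025] 0.30510207089908004
probe_tip ((array([ 0.581, -0.252,  0.079]), np.float64(0.0019605118363659126)), [232.9, 163.2], [350.2, 271.4])
axis [-0.053  0.012  0.1  ] 0.1136324435152085 tilt 28.39653069105556 dir 166.8730186696566
```

```bash
python3 -m jog '[0,0,0.15,0, 0,0.05,0.3,0.03, 0,0.2,0.4,0.06, 0.02,0.35,0.4,0.09, 0.04,0.5,0.4,0.12, 0.06,0.65,0.4,0.158, 0.076,0.8,0.4,0.158, 0.076,0.92,0.4,0.158, 0.076,0.96,0.4,0.158, 0.076,0.96,0.4,0.158]'
python3 -m jog '[0,0.12,0,0, 0,0.3,0,0, 0,0.48,0,0, 0,0.66,0,0, 0,0.82,-0.05,0, 0,0.93,-0.1,0, 0,0.957,-0.2,0, 0,0.957,-0.3,0, 0,0.957,-0.304,0, 0,0.957,-0.304,0]'
python3 tilt.py; python3 - <<'E'
from h import *
print(manip.sense()["tcp_rot"])
E
```

```text
t: 14.35
eef_pos: [0.5454, 0.0019, 0.2589]
tcp_rot: [-0.002, -0.081, 0.997, 0.0]
force: [-1.0, -0.9, -1.6]
finger_gap: 0.303
gripper_force: 30.0
t: 15.35
eef_pos: [0.5467, 0.2386, 0.1835]
tcp_rot: [-0.001, -0.079, 0.997, -0.0]
force: [0.2, 0.9, -1.3]
finger_gap: 0.302
gripper_force: 30.0
[0.547 0.239 0.184] [ 0.224  0.897 -1.349] [ 0.088  0.065 -0.034] 0.30200637097119565
probe ((array([0.553, 0.243, 0.18 ]), np.float64(0.004752020328938857)), [318.8, 239.3], [243.3, 170.7])
[ 5.15214339e-04 -7.99155582e-02  9.96801493e-01  1.47060496e-04]
```

```bash
cat > tip.py <<'E'
from h import *
np.set_printoptions(precision=3,suppress=True)
s=manip.sense();th=np.radians(9.25);a=np.radians(32)
n=np.array([-np.sin(a)*np.cos(th),-np.sin(a)*np.sin(th),np.cos(a)])
g=s["eef_pos"]+[0,0,.0188];tip=g-.098*n;c=np.array([.6116,.2497,.0983])
ux=np.array([np.cos(a)*np.cos(th),np.cos(a)*np.sin(th),np.sin(a)]);uy=np.array([-np.sin(th),np.cos(th),0])
print("pred tip",tip,"rel block (up,side,normal)",(tip-c)@ux,(tip-c)@uy,(tip-c)@n,"F",s["force"],"Fn",s["force"]@n)
D={}
for nm in("scene","side","wrist"):
    capture(nm);
    for l in("probe_tip","probe"):
        m=[(round(x["p"],2),np.array(x["xy"])) for x in mark_of(nm,l)];D[nm,l]=m
        if nm!="wrist":print(nm,l,"pred",proj(nm,[tip if l=="probe_tip" else g-.003*n])[0],"block",proj(nm,[c])[0],m)
        else:print(nm,l,m)
    for x in regions_of(nm,"probe")[:3]: print(nm,"reg",round(x["p"],2),np.array(x["rect"]))
E
python3 tip.py
```

```text
pred tip [0.598 0.248 0.12 ] rel block (up,side,normal) -0.00010394847915888244 0.0008341685990603189 0.025764528104084732 F [-0.19  0.2  -1.6 ] Fn -1.2740378041319347
scene probe_tip pred [303.61  259.979] block [299.201 266.792] [(0.76, array([304.1, 265.7])), (0.65, array([296. , 169.8]))]
scene probe pred [319.664 233.203] block [299.201 266.792] [(0.79, array([293.1, 142.3])), (0.65, array([299.4, 270.4])), (0.61, array([317. , 237.8]))]
scene reg 0.77 [297.5 231.  324.1 265.4]
scene reg 0.68 [274.  132.1 301.3 171.8]
side probe_tip pred [253.913 183.068] block [257.325 187.644] [(0.64, array([254.2, 186.8])), (0.58, array([269.7, 314.1]))]
side probe pred [241.404 165.561] block [257.325 187.644] [(0.92, array([240.5, 170.2])), (0.88, array([267., 280.]))]
side reg 0.87 [224.9 164.4 255.9 188.4]
side reg 0.7 [190.6 163.2 295.1 246.4]
side reg 0.64 [230.8 261.9 301.3 316.1]
wrist probe_tip []
wrist probe [(0.73, array([277.6, 283.4]))]
wrist reg 0.84 [245.6 161.9 310.8 342.3]
```

```bash
python3 - <<'E'
from h import *
np.set_printoptions(precision=4,suppress=True)
t,e=tri((304.1,265.7),(254.2,186.8));p,f=tri((317,237.8),(240.5,170.2));print(t,e,p,f,p-t,np.linalg.norm(p-t))
b,_=tri((299.4,268.4),(257.6,188.2));print("block",b)
g=manip.sense()["eef_pos"]+[0,0,.0188]
for A in(24,28,32,36,40):
    a=np.radians(A);th=np.radians(9.25);n=np.array([-np.sin(a)*np.cos(th),-np.sin(a)*np.sin(th),np.cos(a)])
    print(A,[np.round(proj(k,[g-.098*n])[0]-proj(k,[g-.003*n])[0],1) for k in("scene","side")])
E
```

```text
[0.6007 0.2547 0.1026] 0.0032234031635681344 [0.5502 0.2413 0.183 ] 0.009097890410927682 [-0.0505 -0.0134  0.0804] 0.09591915779955106
block [0.6132 0.2521 0.0947]
24 [array([-13.1,  26. ]), array([ 9.9, 20.3])]
28 [array([-14.6,  26.4]), array([11.2, 19. ])]
32 [array([-16. ,  26.8]), array([12.5, 17.5])]
36 [array([-17.4,  27. ]), array([13.7, 16. ])]
40 [array([-18.8,  27. ]), array([14.9, 14.3])]
```

```bash
python3 - <<'E'
from h import *
np.set_printoptions(precision=4,suppress=True)
for n,a,b in(("probe",(226.4,153.5),(357.7,257.1)),("tip",(229.7,173.1),(355,284.4)),("cradle",(229.5,176.4),(352,298.7)),("knob .069",(334.3,247.2),(220.1,212.4)),("plate .095",(299,272.1),(257.3,186.9)),("dish",(295.9,213.5),(263.4,261.8))): print(n,*tri(a,b))
E
```

```text
probe [ 0.5978 -0.26    0.124 ] 0.0016905898552637118
tip [ 0.5949 -0.2586  0.0324] 0.005664306180973755
cradle [ 0.5844 -0.2722 -0.0022] 0.007102719804118218
knob .069 [0.4613 0.2231 0.0659] 0.012972022641561713
plate .095 [0.6193 0.262  0.0933] 0.00011917960662689538
dish [0.4695 0.0017 0.0038] 0.00442675359711978
```

```bash
cat > F.py <<'E'
from h import *
th=np.radians(9.25);a=np.radians(32);n=np.array([-np.sin(a)*np.cos(th),-np.sin(a)*np.sin(th),np.cos(a)])
f=[];t=[]
for i in range(5): f.append(manip.sense()["force"]);t.append(manip.sense()["torque"]);capture("wrist")
f=np.array(f);print("F",f.mean(0).round(2),"Fn",(f@n).mean().round(2),"sd",(f@n).std().round(2),"T",np.mean(t,0).round(3),manip.sense()["eef_pos"].round(4),manip.sense()["t"])
E
python3 F.py; python3 -m jog '[0.015,-0.008,0.0085,0, 0.0317,-0.0053,-0.0186,0, 0.0317,-0.0053,-0.0186,0]'; python3 F.py
```

```text
F [-0.02 -0.28 -2.14] Fn -1.79 sd 0.98 T [ 0.037  0.019 -0.011] [0.5464 0.24   0.1837] 16.6
t: 16.9
eef_pos: [0.5546, 0.2385, 0.178]
tcp_rot: [-0.001, -0.08, 0.997, -0.0]
force: [0.0, -0.2, -2.4]
finger_gap: 0.304
gripper_force: 30.0
F [-0.65 -0.16 -2.11] Fn -1.44 sd 0.51 T [0.037 0.049 0.009] [0.5543 0.2387 0.1791] 17.15
```

```bash
python3 -m jog '[0.0052,0.0009,-0.0085,0, 0.0104,0.0017,-0.017,0, 0.0104,0.0017,-0.017,0]' >/dev/null; python3 F.py;  python3 -m jog '[0.0031,0.0005,-0.0051,0, 0.0063,0.001,-0.0102,0, 0.0063,0.001,-0.0102,0]'>/dev/null; python3 F.py
```

```text
F [-0.03 -0.15 -2.4 ] Fn -2.01 sd 0.29 T [0.037 0.033 0.013] [0.5569 0.2392 0.1749] 17.7
F [-1.07 -0.28 -0.31] Fn 0.32 sd 0.47 T [ 0.007  0.161 -0.025] [0.5585 0.2394 0.1724] 18.25
```

```bash
python3 -m jog '[0.0031,0.0005,-0.0051,0, 0.0063,0.001,-0.0102,0, 0.0084,0.0014,-0.0136,0, 0.0084,0.0014,-0.0136,0]'>/dev/null; python3 F.py; python3 tip.py
```

```text
F [-2.77 -0.24  1.25] Fn 2.53 sd 0.44 T [-0.04   0.484 -0.032] [0.5605 0.2397 0.1689] 18.9
pred tip [0.612 0.248 0.105] rel block (up,side,normal) 0.0032238898031814083 -0.0016223297964721927 0.005409909504426835 F [-3.425 -0.298  0.943] Fn 2.6163639568316257
scene probe_tip pred [299.    265.085] block [299.201 266.792] [(0.82, array([296.6, 169.9])), (0.75, array([296.9, 271.2])), (0.62, array([300.1, 269.1]))]
scene probe pred [314.829 238.597] block [299.201 266.792] [(0.92, array([313.5, 247. ])), (0.77, array([294.1, 144.1])), (0.23, array([381.4, 329.8]))]
scene reg 0.68 [270.3 131.3 298.3 171.8]
scene reg 0.56 [296.7 240.1 315.6 269.5]
side probe_tip pred [257.589 186.146] block [257.325 187.644] [(0.94, array([258.2, 188.2])), (0.77, array([268.5, 315.6]))]
side probe pred [245.332 168.907] block [257.325 187.644] [(0.95, array([245.5, 171.4])), (0.64, array([267. , 280.9]))]
side reg 0.9 [226.9 169.8 258.5 190. ]
side reg 0.77 [231.  264.4 304.1 316.3]
wrist probe_tip []
wrist probe [(0.97, array([277.2, 285.7]))]
wrist reg 0.72 [243.8 160.7 309.7 340.2]
```

```bash
python3 F.py; python3 -m jog '[0,0,0,0,0,0,0,0,0,0,0,0,0,0,0,0,0,0,0,0,0,0,0,0,0,0,0,0,0,0,0,0,0,0,0,0,0,0,0,0,0,0,0,0,0,0,0,0]'; python3 -m jog '[0,0,0,0,0,0,0,0,0,0,0,0,0,0,0,0,0,0,0,0,0,0,0,0,0,0,0,0,0,0,0,0,0,0,0,0,0,0,0,0,0,0,0,0]'; python3 F.py; python3 - <<'E'
from h import *
np.set_printoptions(precision=4,suppress=True)
for a in((300.1,269.1),(296.9,271.2)):
    t,e=tri(a,(258.2,188.2));p,f=tri((313.5,247),(245.5,171.4));v=p-t;print(t,e,p,f,v,np.linalg.norm(v),np.degrees(np.arctan2(np.hypot(*v[:2]),v[2])))
E
```

```text
F [-3.08 -0.37  1.02] Fn 2.51 sd 0.23 T [-0.052  0.591  0.002] [0.5606 0.2397 0.1689] 19.75
t: 20.95
eef_pos: [0.5606, 0.2397, 0.1689]
tcp_rot: [-0.0, -0.08, 0.997, 0.0]
force: [-3.6, 0.1, 1.2]
finger_gap: 0.301
gripper_force: 30.0
t: 22.05
eef_pos: [0.5606, 0.2397, 0.1689]
tcp_rot: [0.0, -0.08, 0.997, 0.0]
force: [-3.5, 1.2, 0.8]
finger_gap: 0.303
gripper_force: 30.0
F [-3.59 -0.11  0.66] Fn 2.45 sd 0.25 T [-0.034  0.693  0.009] [0.5606 0.2397 0.1689] 22.3
[0.614  0.2535 0.0938] 0.0057330025784950904 [0.5714 0.2529 0.1683] 0.0024547790327712924 [-0.0426 -0.0007  0.0744] 0.08576272561731625 29.77206484898543
[0.6206 0.2559 0.0907] 0.0030056613965995897 [0.5714 0.2529 0.1683] 0.0024547790327712924 [-0.0492 -0.003   0.0776] 0.09193723424216502 32.41721400802752
```

```bash
python3 -m jog '[-0.02,-0.003,0.034,0, -0.0628,-0.01,0.102,0, -0.08,-0.01,0.25,0, -0.08,-0.05,0.4,-0.03, -0.08,-0.2,0.4,-0.06, -0.08,-0.35,0.4,-0.09, -0.08,-0.5,0.4,-0.12, -0.08,-0.65,0.4,-0.158, -0.08,-0.8,0.4,-0.158, -0.08,-0.92,0.4,-0.158, -0.08,-0.96,0.4,-0.158, -0.08,-0.96,0.4,-0.158]'; python3 - <<'E'
from h import *
np.set_printoptions(precision=4,suppress=True)
s=manip.sense();x=Ro.from_quat(np.roll(s["tcp_rot"],-1)).as_matrix()[:,0]
print((np.array([.539,-.2437,.27])-s["eef_pos"])/.25,(160.6-np.degrees(np.arctan2(x[1],x[0]))%360)/180)
E
```

```text
t: 23.5
eef_pos: [0.5409, -0.0014, 0.2693]
tcp_rot: [0.001, 0.169, 0.986, 0.0]
force: [-0.5, 0.9, -2.4]
finger_gap: 0.307
gripper_force: 30.0
[-0.0075 -0.9691  0.0029] 3.2962132854979446e-05
```

```bash
python3 -m jog '[-0.0075,-0.15,0,0, -0.0075,-0.33,0,0, -0.0075,-0.51,0,0, -0.0075,-0.69,0,0, -0.0075,-0.85,0,0, -0.0075,-0.94,-0.03,0, -0.0075,-0.969,-0.1,0, -0.0075,-0.969,-0.1,0, -0.0075,-0.969,-0.1,0]'; sed -i 's/<.16\]/<.17]/; s/    for x in L: print(l,x)/    for x in L: d=x[0][0]-[.591,-.262,0];r=np.radians(-19.4);print(l,x,"own",d[0]*np.cos(r)+d[1]*np.sin(r),-d[0]*np.sin(r)+d[1]*np.cos(r))/' tilt.py; python3 tilt.py
```

```text
t: 24.4
eef_pos: [0.5392, -0.2411, 0.244]
tcp_rot: [-0.0, 0.167, 0.986, 0.0]
force: [0.3, -0.1, -2.3]
finger_gap: 0.302
gripper_force: 30.0
[ 0.539 -0.241  0.244] [ 0.302 -0.078 -2.256] [ 0.031 -0.006  0.015] 0.30246753583170827
probe_tip ((array([ 0.585, -0.252,  0.176]), np.float64(0.011087281633124937)), [232.0, 142.5], [355.8, 240.2]) own -0.00955070419947237 0.0076748395293255965
axis [-0.045  0.01   0.087] 0.09845660926907909 tilt 28.202028239401137 dir 166.98070095523678
```

```bash
python3 -m jog '[0,0,-0.12,0, 0,0,-0.24,0, 0,0,-0.309,0, 0,0,-0.309,0, 0.06,-0.021,-0.309,0, 0.113,-0.04,-0.309,0, 0.113,-0.04,-0.309,0]'; python3 -m jog '[0.05,-0.018,0,0, 0.09,-0.032,0,0, 0.13,-0.046,0,0, 0.17,-0.06,0,0, 0.17,-0.06,0,0]';python3 -m jog '[0.015,-0.005,0,0, 0.03,-0.011,0,0, 0.03,-0.011,0,0]'; python3 tilt.py
```

```text
t: 25.55
eef_pos: [0.5686, -0.2533, 0.1679]
tcp_rot: [0.001, 0.167, 0.986, -0.0]
force: [0.1, 0.8, -2.5]
finger_gap: 0.303
gripper_force: 30.0
t: 26.05
eef_pos: [0.6092, -0.2674, 0.1675]
tcp_rot: [-0.0, 0.167, 0.986, 0.0]
force: [-2.9, 1.1, -0.4]
finger_gap: 0.304
gripper_force: 30.0
t: 26.35
eef_pos: [0.6169, -0.2702, 0.1668]
tcp_rot: [-0.0, 0.167, 0.986, 0.0]
force: [-4.1, 1.3, 1.1]
finger_gap: 0.304
gripper_force: 30.0
[ 0.617 -0.27   0.167] [-4.109  1.284  1.093] [0.332 0.926 0.002] 0.3036336682127142
probe ((array([ 0.624, -0.267,  0.167]), np.float64(0.0030684961634332066)), [217.6, 145.0], [368.1, 241.7]) own 0.0326962267254554 0.00637491715145279
probe_tip ((array([ 0.625, -0.265,  0.084]), np.float64(0.0102247598113209)), [221.1, 164.1], [367.4, 266.4]) own 0.0327925879842793 0.008004358418176325
axis [-0.001 -0.002  0.083] 0.08259035101488567 tilt 1.1324483491574948 dir -112.78439365485198
axis [-0.008 -0.005  0.102] 0.10209199895028921 tilt 5.098517076976849 dir -147.68363790954774
```

```bash
python3 -m jog '[-0.05,0.016,0,0, -0.102,0.033,0,0, -0.102,0.033,0,0, -0.102,0.033,-0.06,0, -0.102,0.033,-0.11,0, -0.102,0.033,-0.14,0, -0.102,0.033,-0.14,0, -0.102,0.033,-0.14,0]'; python3 -m jog '[0,0,-0.01,0, 0,0,-0.02,0, 0,0,-0.02,0]';python3 -m jog '[0,0,-0.01,0, 0,0,-0.02,0, 0,0,-0.02,0]'
```

```text
t: 27.6
eef_pos: [0.5918, -0.2621, 0.1316]
tcp_rot: [0.0, 0.167, 0.986, 0.0]
force: [-0.3, 0.6, -2.7]
finger_gap: 0.303
gripper_force: 30.0
t: 27.9
eef_pos: [0.5914, -0.262, 0.1265]
tcp_rot: [-0.0, 0.167, 0.986, 0.0]
force: [-0.5, 1.0, -2.1]
finger_gap: 0.301
gripper_force: 30.0
t: 28.2
eef_pos: [0.5914, -0.262, 0.1233]
tcp_rot: [0.0, 0.167, 0.986, -0.0]
force: [-4.7, 2.4, 7.1]
finger_gap: 0.301
gripper_force: 30.0
```

```bash
python3 -m jog '[0,0,-0.008,0, 0,0,-0.008,0]'; python3 -m jog '[0,0,0,0,0,0,0,0,0,0,0,0,0,0,0,0,0,0,0,0,0,0,0,0,0,0,0,0]' 0.6; python3 tilt.py
```

```text
t: 28.4
eef_pos: [0.5914, -0.2621, 0.1232]
tcp_rot: [0.001, 0.167, 0.986, -0.0]
force: [-9.2, 4.4, 17.4]
finger_gap: 0.302
gripper_force: 30.0
t: 29.1
eef_pos: [0.5915, -0.262, 0.1195]
tcp_rot: [-0.0, 0.167, 0.986, 0.0]
force: [-0.2, 0.8, 0.7]
finger_gap: 0.595
gripper_force: 0.0
[ 0.591 -0.262  0.12 ] [-0.227  0.837  0.674] [-0.049  0.017 -0.044] 0.5945998791264339
probe ((array([ 0.591, -0.27 ,  0.127]), np.float64(0.004874409099840027)), [226.6, 150.6], [357.6, 259.1]) own 0.002257739105670876 -0.0072521492557933885
```

```bash
python3 -m jog '[0,0,0,0, 0,0,0,0, 0,0,0,0, 0,0,0.1,0, 0,0,0.25,0, 0,0,0.42,0, 0,0,0.58,0, -0.006,-0.013,0.72,0.05, -0.006,-0.013,0.796,0.108, -0.006,-0.013,0.796,0.108, -0.006,-0.013,0.796,0.108, -0.006,-0.013,0.796,0.108]' 1; python3 look.py w7; python3 - <<'E'
from h import *
np.set_printoptions(precision=4,suppress=True)
for t in("w6","w7"):
    w=np.load(t+".npz");a=cv2.imread(f"pics/{t}.png").astype(int);g=(a[:,:,1]-a[:,:,2]>30)&(a[:,:,1]-a[:,:,0]>10);g[:100]=0;g[260:]=0
    ys,xs=np.nonzero(g);print(t,len(xs),"pod green",xs.mean(),ys.mean(),watz((xs.mean(),ys.mean()),.159,w["p"],w["q"]))
    m=np.load(t+"_probe0.npy");ys,xs=np.nonzero(m);print(" mask ctr",watz((xs.mean(),ys.mean()),.145,w["p"],w["q"]),len(xs))
E
```

```text
t: 30.7
eef_pos: [0.5898, -0.2651, 0.318]
tcp_rot: [-0.001, -0.001, 1.0, 0.0]
force: [-1.1, 0.0, -0.6]
finger_gap: 1.0
gripper_force: 0.0
probe 0.96 [279.7 196.9] [ 0.596 -0.264  0.13 ]
probe_tip 0.82 [277.1 177.2] [ 0.588 -0.267  0.035]
probe 0.72 [250.1, 141.6, 310.0, 244.1] ctr [ 0.592 -0.263  0.145] sides [0.129 0.034 0.131 0.038] dir 161.55683883781543
probe 0.59 [283.9, 0.0, 348.4, 55.6] ctr [ 0.408 -0.231  0.145] sides [0.059 0.045 0.06  0.047] dir 150.5395174918856
cradle 0.81 [243.1, 125.1, 317.6, 234.9] ctr [ 0.601 -0.264  0.01 ] sides [0.173 0.082 0.177 0.09 ] dir 163.36274308751052
cradle 0.32 [402.1, 250.4, 441.4, 280.1] ctr [ 0.747 -0.011  0.01 ] sides [0.061 0.051 0.063 0.052] dir 132.02274327011378
w6 461 pod green 295.96746203904553 161.1409978308026 [ 0.5479 -0.2467  0.159 ]
 mask ctr [ 0.5836 -0.2604  0.145 ] 2703
w7 460 pod green 293.8434782608696 162.06304347826088 [ 0.5492 -0.2485  0.159 ]
 mask ctr [ 0.5853 -0.2621  0.145 ] 2699
```

```bash
python3 -c "
from workcell import manip
print(manip.close_job())"
```

```text
the job is handed in; nothing more can be done
None
```

I turned the knob to its stop, held the thermometer on the block at about 4.4 N for over 3 s, laid it back within about 2 mm of its start, and handed the job in at about 31 s; no verdict was returned, and the press's centring and squareness (about 30–33° against 32°) are my camera estimates.

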